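# Wind the display turntable and close its carton

### The job

The spring-driven display turntable lies in its open carton with its brass key up: wind the key clockwise (seen from above), a part turn at a time, until it comes up against its stop and is fully wound, but do not force it against the stop. Then close the carton: first fold the plain flap down flat, then the flap with the blue seal flat on top of it. Leave the other things on the counter where they stand.

Things in the scene. Friction and masses are not known exactly. Their poses are not given: they have to be found in the camera images.
- carton: Cardboard carton, fixed; 200 (x) by 180 (y) by 110 mm tall, walls 4 mm. Origin: centre of its underside, z up. In it a white round turntable (144 mm across, top face 60 mm above the origin) lies upside down in grey foam, its winding key upright on the carton's z axis. Flaps hinge on the two long rims: plain at y = +90 mm, sealed at y = -90 mm.
- key_grip (a point): Centre of the brass butterfly key's grip, on its turning axis, 86.5 mm above the carton's origin. The grip is an upright plate 50 mm wide (this point's x), 9 mm thick (this point's y) and 26 mm tall (z from 73.5 to 99.5 mm above the carton's origin), with rounded ends; it turns with the key. Half a turn looks the same.
- key (a joint): How far the key is wound, rad: 0 run down, grows as it is turned clockwise seen from above, 5.5 at the stop (fully wound). A ratchet-like friction holds it wherever it is let go. It takes 0.2 N m to turn at 0, rising to 0.34 N m near the stop; the stop itself is hard.
- key_twist (a joint): How far the key's slender shaft is twisted under load (the grip ahead of the wound shaft), rad: 0 when let go, 4 N m per rad, positive when turned clockwise; about 0.05 to 0.09 while winding, more only when the key is forced against its stop (0.3 is overwound, 1.2 N m).
- flap_plain (a joint): Plain cardboard flap, 198 by 88 by 4 mm, hinged along the carton's rim at y = +90 mm, 112 mm above the carton's origin, parallel to the carton's x: 0 closed (level, over the mouth), pi/2 upright, up to 2.3 leaning outwards. It stays where it is left.
- flap_plain_edge (a point): Middle of the plain flap's free edge, 88 mm from its hinge.
- flap_seal (a joint): Cardboard flap with a round blue seal (44 mm), 198 by 104 by 4 mm, hinged at y = -90 mm, 117 mm above the carton's origin, parallel to the carton's x: 0 closed, pi/2 upright, up to 2.3 leaning outwards. It stays where it is left.
- flap_seal_edge (a point): Middle of the sealed flap's free edge, 104 mm from its hinge.
- glasses: Folded red spectacles lying on the counter on the robot's side of the carton, about 135 by 40 by 14 mm; bystander. Origin at the centre of the underside.
- driver_stand: Black stand 75 by 85 mm with six small orange and grey screwdrivers, 108 mm tall, beyond the carton; bystander. Origin at the centre of the underside.
- cleaner: White lens cleaner bottle with blue cap, 44 mm across, 125 mm tall, beyond the carton; bystander. Origin at the centre of the underside.
- screw_cup: Small steel cup, 64 mm across, 45 mm tall, beyond the carton; bystander. Origin at the centre of the underside.

How it is judged:
By the outcome, as a careful person would: the job done as asked, in the order asked, and still so for the second after the job is handed in, with the robot touching nothing.
It also fails if it takes over 72 s, if anything falls off the work surface, if the arm or the gripper's body presses on something with over 40 N, if the wrist force passes 120 N, or if a joint passes its speed limit or range.

### The arm

A 6-joint arm with a two-finger parallel gripper is mounted at the origin on the work surface. World frame = base frame: x ahead of the robot, y to its left, z up, the work surface at z = 0. Lengths are in m, angles in rad, forces in N, time in s.
With the tool pointing down it reaches from about 0.375 to 0.9 m from the base axis. Payload 3.1 kg.
Tool frame: the origin (TCP) lies at the very end of the fingers, on their centre line; the grasp point (between the pads) lies robot.grip_point_offset behind it (robot.grip_point_offset is the distance from the TCP to the grasp point, in m); z points along the fingers, y is the line along which they close (so a half turn about z gives the same grasp; the last joint's range is limited). The gripper opens to 85 mm and grips with 20 to 120 N. Pads are 22 mm wide; open, the fingers measure 114 mm over their backs; the gripper's body (76 mm by 85 mm) begins 54 mm behind the grasp point. The pads swing forward as they close: fully open they stand 13 mm farther back than shut.
Start: joints at [0.987, 0.527, 1.433, -0, 1.181, -0.178], TCP at [0.247, 0.574, 0.231] pointing down, gripper open.
Joint ranges: [-3.08, 3.08], [-0.75, 2.2], [0.22, 2.44], [-1.43, 4.57], [0, 2.65], [-2.85, 2.85]. Speed limits (rad/s): [2.79, 2.79, 3.14, 3.14, 3.14, 3.14].

### API

Orientations are given as a rotation vector (axis times angle).
In Python, from cell import robot gives the robot as it stands.
- The arm moves only by the tool arm_command, never from a script. Its arguments are lists of equal length, an entry for each row: "claw": the finger opening in cm, from 0 to 8.54; "xyz": the shift along the tool's x, y, z in cm, a list of three; "turn": the turn, a rotation vector about the tool's x, y, z in degrees, a list of three. In form: {"claw": [claw, ...], "xyz": [[tx, ty, tz], ...], "turn": [[ax, ay, az], ...]}. A call has 1 to 5 rows; each row shifts and turns the commanded pose from where the row before left it, along the tool's axes as they then stand; what a row does not reach is not made up. A row lasts 1/8 s, in which the tool goes at most 62.5 mm and 10.7 degrees, less where a joint would pass 70% of its speed; a pose out of reach is approached as far as the arm can. A call is refused whole if a number of a shift passes 6.25 or a number of a turn 10.7, either way. A call with a gripper value outside its range is refused whole. The fingers move at their own pace and stop on an object; "newtons" is the grip in N (left out, the last holds). Time passes only in rows, so rows that do not move let the fingers close. It gives the time, the measured TCP pose, the force, the opening and the grip force at its end, in the units of the state.
- robot.get_obs(): the state, without advancing time (a new reading comes with each control period).
- robot.camera(name): name is "scene" or "side" or "wrist"; returns a dict with "image" (480x640x3 uint8, red, green, blue), "mtx" (3x3 intrinsics, pixels), "k1" (the pictures are not rectified: a ray, as slopes to the right and down, at radius r is drawn at 1 + k1 r^2 times it, then the intrinsics apply), "R" (3x3) and "t" (3): a world point X has camera coordinates R X + t. Camera axes: x right, y down, z forward; pixel columns grow to the right and rows downward; lengths in m; the calibration is good to about 2 mm. A picture is of the moment at which its call begins. There is no depth.
- robot.job_done(): hands the job in; it is judged then, once.
Trained networks look in the newest picture that a camera, given by its name, has taken for a name from the list of things; names that differ only in an ending like _2 or _b are one class to them, and where a whole thing is asked for, a point or a joint stands for the part that bears it (a point fixed in the world has none). Each returns a list of dicts, best first, with "conf" (0 to 1); they miss things now and then, are a little off and sometimes report something else, mostly with a low value. They report only what shows in the picture. A call takes as long as a camera call.
- robot.outline_of(camera, query): "pixels" (480x640 bool, what is visible of it) and "rect" ([left, top, right, bottom] in pixels, round what is visible of it).
The state is a dict: "clock": time; "q": joint angles; "qvel": joint speeds; "joint_efforts": joint torques, N m; "tool_pos": TCP position; "tool_rot": TCP orientation; "ft_force": force on the tool from outside, world axes, zero at the start; "wrist_torque": the same for the moment, N m; "grip_width": finger opening in m; "grip_force": force on a finger pad.
Only numpy, scipy, OpenCV 4.12 (cv2) and the standard library are available. Lean on these libraries where they do the work, as an engineer would, in place of code of your own. Each camera call takes 0.05 s, during which the arm holds its last target. There are 200 camera calls.

## Working session

There is one attempt and no reset: what is moved stays moved. The work goes in short steps, Python scripts to look and compute and a tool call to move; the robot and the scene stay as the last step left them, time stands still between calls to the robot, and variables do not carry over. Pictures are saved under pics/ and viewed, at most 10 in all, crops included, and the job is handed in when it is done.

Besides the shell and the picture viewer there is one more tool, called after "Request:" as name(argument=value, ...) on one line, values as JSON. arm_command: Moves the arm, as the interface text tells. Its arguments: {"type":"object","properties":{"claw":{"type":"array"},"xyz":{"type":"array"},"turn":{"type":"array"},"newtons":{"type":"number"}},"required":["claw","xyz","turn"]}

```bash
ls; mkdir -p pics; cat > h.py <<'E'
import numpy as np, cv2
from cell import robot
def shot(n,f=None):
    c=robot.camera(n)
    if f: cv2.imwrite('pics/'+f,c['image'][:,:,::-1])
    return c
def proj(c,X):
    P=(c['R']@np.atleast_2d(X).T).T+c['t']; s=P[:,:2]/P[:,2:]
    s=s*(1+c['k1']*(s**2).sum(1,keepdims=True))
    return s@np.array(c['mtx'])[:2,:2].T+np.array(c['mtx'])[:2,2]
def ray(c,uv,z):
    uv=np.atleast_2d(np.float64(uv))
    s=cv2.undistortPoints(uv[:,None],np.float64(c['mtx']),np.float64([c['k1'],0,0,0]))[:,0]
    d=np.c_[s,np.ones(len(s))]@c['R']; o=-c['R'].T@c['t']
    return o+d*((z-o[2])/d[:,2])[:,None]
E
python3 - <<'E'
from h import *
o=robot.get_obs()
for k in o: print(k,np.round(o[k],3))
print(robot.grip_point_offset)
a=shot('scene','a.png');b=shot('side','b.png')
for n in('scene','side'):
  for q in('carton','key_grip','flap_plain','flap_seal','glasses','driver_stand','cleaner','screw_cup'):
    print(n,q,[(round(d['conf'],2),np.round(d['rect'])) for d in robot.outline_of(n,q)[:2]])
E
```

```text
pics
clock 0.0
q [ 0.987  0.528  1.434  0.     1.181 -0.178]
qvel [ 0.     0.001 -0.001 -0.002 -0.001 -0.001]
joint_efforts [-1.0000e-03 -4.4235e+01 -1.7802e+01 -0.0000e+00  9.0000e-03  0.0000e+00]
tool_pos [0.246 0.574 0.23 ]
tool_rot [-6.330e-01 -3.076e+00  3.000e-03]
ft_force [ 0.813  0.869 -0.734]
wrist_torque [ 0.03   0.015 -0.024]
grip_force 0.0
grip_width 0.085
0.0187
scene carton [(0.94, array([215., 125., 374., 298.])), (0.52, array([281., 213., 306., 228.]))]
scene key_grip [(0.78, array([283., 209., 306., 228.]))]
scene flap_plain [(0.72, array([269., 196., 378., 262.])), (0.21, array([216., 123., 373., 297.]))]
scene flap_seal [(0.66, array([215., 125., 317., 199.]))]
scene glasses [(0.64, array([215., 268., 274., 350.])), (0.41, array([362., 220., 369., 231.]))]
scene driver_stand []
scene cleaner [(0.91, array([182., 195., 208., 246.]))]
scene screw_cup [(0.74, array([197., 256., 237., 292.]))]
side carton [(0.88, array([275., 167., 483., 388.])), (0.48, array([271., 164., 407., 244.]))]
side key_grip [(0.72, array([343., 273., 375., 303.]))]
side flap_plain [(0.96, array([273., 164., 410., 244.])), (0.62, array([230., 326., 278., 404.]))]
side flap_seal [(0.97, array([304., 296., 487., 342.]))]
side glasses [(0.72, array([233., 327., 276., 405.]))]
side driver_stand [(0.72, array([411., 194., 466., 268.]))]
side cleaner [(0.67, array([486., 318., 534., 388.])), (0.27, array([345., 274., 378., 303.]))]
side screw_cup [(0.85, array([447., 267., 488., 315.]))]
```

```bash
python3 - <<'E'
from h import *
a=cv2.imread('pics/a.png');b=cv2.imread('pics/b.png')
print(a.shape)
E
```

```text
(480, 640, 3)
```

View pics/a.png

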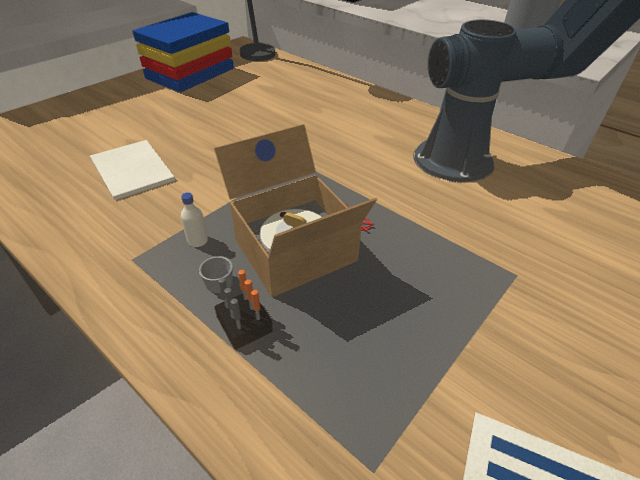

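View pics/b.png

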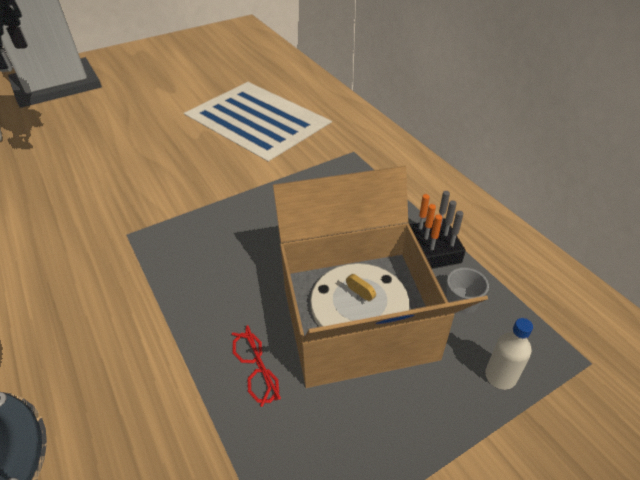

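```bash
cat >> h.py <<'E'
from scipy.optimize import least_squares
def model(x,y,yaw,ap,as_):
    c,s=np.cos(yaw),np.sin(yaw); R=np.array([[c,-s,0],[s,c,0],[0,0,1]]); o=np.array([x,y,0])
    f=lambda *p:o+R@np.array(p)
    D={}
    for n,sx in(('-',-1),('+',1)):
        D['b-'+n]=f(.1*sx,-.09,0);D['b+'+n]=f(.1*sx,.09,0)
        X=.099*sx
        D['hp'+n]=f(X,.09,.112);D['hs'+n]=f(X,-.09,.117)
        D['ep'+n]=f(X,.09-.088*np.cos(ap),.112+.088*np.sin(ap))
        D['es'+n]=f(X,-.09+.104*np.cos(as_),.117+.104*np.sin(as_))
    return D
E
python3 - <<'E'
from h import *
a=shot('scene');b=shot('side')
obs=[(a,'es+',(216,148)),(a,'es-',(306,125)),(a,'hs+',(231,200)),(a,'hs-',(318,177)),(a,'ep-',(377,199)),(a,'b++',(274,295)),(a,'b+-',(358,262)),
(b,'ep-',(275,184)),(b,'ep+',(406,168)),(b,'hp-',(282,242)),(b,'hp+',(408,226)),(b,'b--',(306,383)),(b,'b-+',(441,360)),(b,'es-',(308,334)),(b,'es+',(487,298))]
def r(p):
    D=model(*p); return np.concatenate([proj(c,D[k])[0]-uv for c,k,uv in obs])
for a0 in(0,):
  s=least_squares(r,[.6,0,0,2,2],loss='soft_l1',f_scale=2);print(s.cost,np.round(s.x,4));
  for o,e in zip(obs,s.fun.reshape(-1,2)):print(o[1],np.round(e,1))
x,y,yaw=s.x[:3]
# key: fit plate angle via outline IoU
from scipy.spatial import ConvexHull
def hull(c,th):
    P=[]
    for t in np.linspace(0,2*np.pi,24,endpoint=False):
        pass
    P=[np.array([x,y,0])+np.array([u*np.cos(th)-v*np.sin(th),u*np.sin(th)+v*np.cos(th),z]) for u,v,z in
      [(u,v,z) for v in(-.0045,.0045) for u,z in [(-.025,.0865),(.025,.0865),(-.022,.078),(.022,.078),(-.022,.095),(.022,.095),(-.015,.0735),(.015,.0735),(-.015,.0995),(.015,.0995)]]]
    m=np.zeros((480,640),np.uint8);cv2.fillConvexPoly(m,cv2.convexHull(proj(c,np.array(P)).round().astype(np.int32)),1);return m>0
for c,n in((a,'scene'),(b,'side')):
    m=robot.outline_of(n,'key_grip')[0]['pixels']
    S=[(round((hull(c,np.radians(d))&m).sum()/(hull(c,np.radians(d))|m).sum(),3),d) for d in range(0,180,5)]
    print(n,m.sum(),sorted(S)[::-1][:6])
for q,h in(('glasses',0.007),('cleaner',0),('screw_cup',0),('driver_stand',0)):
    d=robot.outline_of('side',q)
    if d: print(q,ray(b,np.argwhere(d[0]['pixels'])[:,::-1],h)[:,:2].mean(0).round(3))
E
```

```text
39.75725594348309 [ 0.5535 -0.0743 -0.3351  1.9765  2.1106]
es+ [-2.1 -0.2]
es- [-2.  -0.5]
hs+ [-1.2 -0.8]
hs- [-2.1 -4.5]
ep- [-0.7 -0.3]
b++ [-3.1  3.1]
b+- [-0.5 -0.1]
ep- [-1.6 -0.5]
ep+ [ 0.3 -2.5]
hp- [-1.1 -1.4]
hp+ [-0.1 -4.8]
b-- [-1.5  3.5]
b-+ [-0.9  0. ]
es- [-0.6 -2.1]
es+ [-0.5  1.7]
scene 169 [(np.float64(0.631), 90), (np.float64(0.612), 95), (np.float64(0.597), 85), (np.float64(0.583), 100), (np.float64(0.578), 80), (np.float64(0.577), 105)]
side 463 [(np.float64(0.9), 100), (np.float64(0.847), 105), (np.float64(0.818), 95), (np.float64(0.797), 110), (np.float64(0.78), 115), (np.float64(0.753), 90)]
glasses [ 0.388 -0.065]
cleaner [ 0.71  -0.239]
screw_cup [ 0.748 -0.106]
driver_stand [ 0.386 -0.064]
```

Request:
arm_command(claw=[8.5, 8.5, 8.5, 8.5, 8.5], xyz=[[-4.5, -3.94, -1.5], [-4.5, -3.94, -1.5], [-4.5, -3.94, -1.5], [-4.5, -3.94, -1.5], [-4.5, -3.94, -1.5]], turn=[[0, 0, 0], [0, 0, 0], [0, 0, 0], [0, 0, 0], [0, 0, 0]])

```text
clock: 1.92
tool_pos: [0.3763, 0.3027, 0.3071]
tool_rot: [0.632, 3.076, 0.001]
ft_force: [0.6, 0.2, -0.2]
grip_width: 0.0848
grip_force: 0.0
```

Request:
arm_command(claw=[8.5, 8.5, 8.5, 8.5, 8.5], xyz=[[-4.5, -3.94, 0], [-4.5, -3.94, 0], [-4.5, -3.94, 0], [-4.5, -3.94, 0], [-4.5, -3.94, 0]], turn=[[0, 0, 0], [0, 0, 0], [0, 0, 0], [0, 0, 0], [0, 0, 0]])

```text
clock: 2.55
tool_pos: [0.5053, 0.0327, 0.3066]
tool_rot: [0.633, 3.076, 0.001]
ft_force: [-0.5, 0.7, -0.4]
grip_width: 0.0849
grip_force: 0.0
```

Request:
arm_command(claw=[8.5, 8.5, 8.5, 8.5, 8.5], xyz=[[-4.5, -3.94, 0], [-4.4, -3.9, 0], [0, 0, 0], [0, 0, 0], [0, 0, 0]], turn=[[0, 0, 10], [0, 0, 10], [0, 0, 10], [0, 0, 10], [0, 0, 10]])

```text
clock: 3.18
tool_pos: [0.5457, -0.0765, 0.3062]
tool_rot: [-1.882, -2.515, 0.0]
ft_force: [-0.1, 1.0, 0.1]
grip_width: 0.0849
grip_force: 0.0
```

```bash
python3 - <<'E'
from h import *
o=robot.get_obs();print(o['clock'],np.round(o['tool_pos'],4),np.round(o['tool_rot'],3),np.round(o['q'],3))
c=shot('wrist','w.png')
for q in('carton','key_grip','flap_plain','flap_seal'):print(q,[(round(d['conf'],2),np.round(d['rect'])) for d in robot.outline_of('wrist',q)[:2]])
print(-c['R'].T@c['t'])
E
```

```text
3.175 [ 0.5457 -0.0765  0.3062] [-1.882 -2.515  0.   ] [-0.342  0.346  1.524  0.     1.272 -0.628]
carton [(0.7, array([ 76.,   0., 588., 453.]))]
key_grip [(0.81, array([319., 174., 338., 234.]))]
flap_plain [(0.83, array([288.,   1., 590., 194.])), (0.15, array([323., 175., 338., 232.]))]
flap_seal [(0.73, array([ 75., 233., 364., 453.]))]
[ 0.52556448 -0.00686141  0.44945851]
```

View pics/w.png

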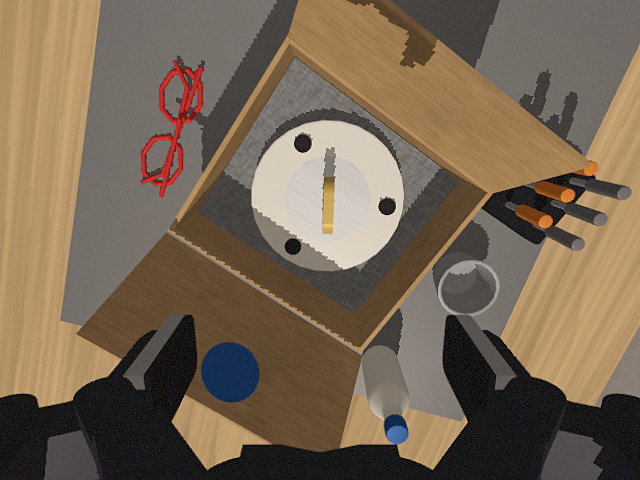

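```bash
python3 - <<'E'
from h import *
a=shot('scene');b=shot('side');w=shot('wrist')
obs=[(a,'es+',(216,148)),(a,'es-',(306,125)),(a,'hs+',(231,200)),(a,'ep-',(377,199)),(a,'b+-',(358,262)),
(b,'ep-',(275,184)),(b,'ep+',(406,168)),(b,'hp-',(282,242)),(b,'hp+',(408,226)),(b,'b--',(306,383)),(b,'b-+',(441,360)),(b,'es-',(308,334)),(b,'es+',(487,298)),
(w,'hp-',(291,42)),(w,'hp+',(490,193)),(w,'hs-',(170,232)),(w,'hs+',(361,352)),(w,'es-',(78,333)),(w,'ep+',(590,165))]
def r(p):
    D=model(*p); return np.concatenate([proj(c,D[k])[0]-uv for c,k,uv in obs])
s=least_squares(r,[.6,0,0,2,2],loss='soft_l1',f_scale=2);print(s.cost,np.round(s.x,4));print(s.fun.reshape(-1,2).round(1)[-6:].tolist())
g=cv2.cvtColor(w['image'],cv2.COLOR_RGB2HSV)
t=np.linspace(0,2*np.pi,60)
# disk: rect extents in wrist image
def rd(p):
    uv=proj(w,np.c_[p[0]+.072*np.cos(t),p[1]+.072*np.sin(t),0*t+.06]);return np.r_[uv.min(0),uv.max(0)]-[251,119,404,272]
d=least_squares(rd,[.55,-.07]);print('disk',d.x.round(4),d.fun.round(1))
m=(g[...,1]>120)&(g[...,0]>15)&(g[...,0]<32)&(g[...,2]>90); q=robot.outline_of('wrist','key_grip')[0]['pixels']
print('m',q.sum(),(q&m).sum())
def hull(c,x,y,th):
    P=np.array([[x+u*np.cos(th)-v*np.sin(th),y+u*np.sin(th)+v*np.cos(th),z] for v in(-.0045,.0045) for u,z in [(-.025,.0865),(.025,.0865),(-.022,.078),(.022,.078),(-.022,.095),(.022,.095),(-.015,.0735),(.015,.0735),(-.015,.0995),(.015,.0995)]])
    M=np.zeros((480,640),np.uint8);cv2.fillConvexPoly(M,cv2.convexHull(proj(c,P).round().astype(np.int32)),1);return M>0
from scipy.optimize import minimize
ms=[(w,q),(b,robot.outline_of('side','key_grip')[0]['pixels']),(a,robot.outline_of('scene','key_grip')[0]['pixels'])]
f=lambda p:-sum((hull(c,p[0],p[1],p[2])&k).sum()/(hull(c,p[0],p[1],p[2])|k).sum() for c,k in ms)
best=min((f([x,y,th]),x,y,th) for x in np.arange(.545,.566,.002) for y in np.arange(-.084,-.064,.002) for th in np.radians(np.arange(85,112,3)))
print(best,np.degrees(best[3]))
for th in range(80,115,3):print(th,*[round((hull(c,*best[1:3],np.radians(th))&k).sum()/(hull(c,*best[1:3],np.radians(th))|k).sum(),2) for c,k in ms])
E
```

```text
63.08904432692978 [ 0.5542 -0.0756 -0.3278  2.0025  2.0961]
[[0.2, -7.6], [4.6, -0.7], [-4.3, -0.4], [-1.3, 4.0], [-3.3, 0.2], [0.4, 0.4]]
disk [ 0.5541 -0.0757] [-0.6  0.2  0.6 -0.2]
m 665 576
(np.float64(-2.551528455284553), np.float64(0.553), np.float64(-0.076), np.float64(1.8500490071139892)) 106.0
80 0.36 0.59 0.59
83 0.4 0.64 0.64
86 0.46 0.68 0.66
89 0.51 0.73 0.67
92 0.59 0.78 0.7
95 0.65 0.81 0.73
98 0.72 0.86 0.77
101 0.78 0.89 0.79
104 0.82 0.9 0.79
107 0.84 0.9 0.78
110 0.77 0.85 0.78
113 0.68 0.84 0.77
```

Request:
arm_command(claw=[6, 6, 6, 6, 6], xyz=[[-0.16, 0.82, 0], [0, 0, 5.9], [0, 0, 5.9], [0, 0, 5.9], [0, 0, 5.8]], turn=[[0, 0, 0], [0, 0, 0], [0, 0, 0], [0, 0, 0], [0, 0, 0]])

```text
clock: 4.35
tool_pos: [0.5552, -0.0755, 0.0697]
tool_rot: [1.873, 2.52, 0.001]
ft_force: [0.6, 0.1, 0.2]
grip_width: 0.0601
grip_force: 0.0
```

Request:
arm_command(claw=[6, 0, 0, 0, 0], xyz=[[0, 0, 0], [0, 0, 0], [0, 0, 0], [0, 0, 0], [0, 0, 0]], turn=[[0, 0, 0], [0, 0, 0], [0, 0, 0], [0, 0, 0], [0, 0, 0]], newtons=50)

```text
clock: 4.97
tool_pos: [0.5536, -0.0765, 0.0744]
tool_rot: [1.872, 2.521, -0.003]
ft_force: [-4.8, -4.2, 8.6]
grip_width: 0.0079
grip_force: 50.7
```

```bash
cat > s.py <<'E'
from h import *
o=robot.get_obs()
for k in('clock','q','tool_pos','tool_rot','ft_force','wrist_torque','grip_width','grip_force'):print(k,np.round(o[k],4))
r=o['tool_rot'];print('yawx',np.degrees(2*np.arctan2(r[1],r[0])))
E
python3 s.py
```

```text
clock 4.975
q [-0.336   0.6684  1.7244 -0.0036  0.7476 -0.6268]
tool_pos [ 0.5536 -0.0765  0.0744]
tool_rot [ 1.8717  2.5207 -0.003 ]
ft_force [-4.7577 -4.2431  8.6121]
wrist_torque [-0.726   0.9344 -0.1041]
grip_width 0.0079
grip_force 50.7223
yawx 106.81168682768197
```

```bash
python3 - <<'E'
from h import *
c=shot('side');cv2.imwrite('pics/c.png',cv2.resize(c['image'][150:400,230:510,::-1],None,fx=2.4,fy=2.4))
E
```

```text
(no output)
```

View pics/c.png

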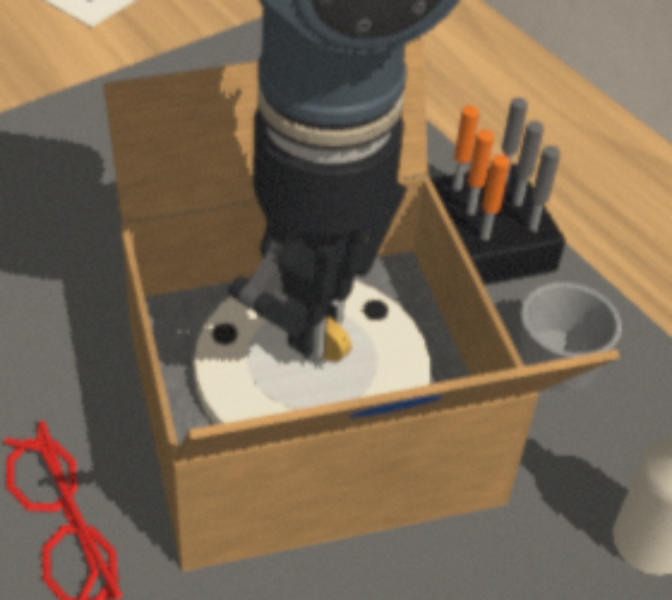

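Request:
arm_command(claw=[2.5, 2.5, 2.5, 0, 0], xyz=[[0, 0, 0], [0, 0, -1.0], [0, 0, 0], [0, 0, 0], [0, 0, 0]], turn=[[0, 0, 0], [0, 0, 0], [0, 0, 0], [0, 0, 0], [0, 0, 0]], newtons=50)

```text
clock: 5.65
tool_pos: [0.5533, -0.0756, 0.0819]
tool_rot: [-1.873, -2.521, 0.002]
ft_force: [-2.6, -1.3, 7.5]
grip_width: 0.0077
grip_force: 51.9
```

Request:
arm_command(claw=[0, 0], xyz=[[0, 0, 0], [0, 0, 0]], turn=[[0, 0, 0], [0, 0, 0]])

```text
clock: 5.9
tool_pos: [0.5533, -0.0756, 0.0819]
tool_rot: [-1.873, -2.52, 0.002]
ft_force: [-3.1, -1.1, 7.5]
grip_width: 0.0077
grip_force: 51.9
```

```bash
python3 s.py
```

```text
clock 5.9
q [-3.3530e-01  6.5610e-01  1.7201e+00 -1.3000e-03  7.6690e-01 -6.2680e-01]
tool_pos [ 0.5533 -0.0756  0.0819]
tool_rot [-1.8734e+00 -2.5204e+00  2.1000e-03]
ft_force [-3.1158 -1.0845  7.5037]
wrist_torque [-0.2852  0.5067 -0.0851]
grip_width 0.0077
grip_force 51.8903
yawx -253.24578084136564
```

Request:
arm_command(claw=[0, 0, 0, 0, 0], xyz=[[0, 0, 0], [0, 0, 0], [0, 0, 0], [0, 0, 0], [0, 0, 0]], turn=[[0, 0, 5], [0, 0, 5], [0, 0, 5], [0, 0, 5], [0, 0, 5]])

```text
clock: 6.52
tool_pos: [0.5533, -0.0756, 0.0819]
tool_rot: [-2.376, -2.055, 0.003]
ft_force: [-3.4, -1.0, 8.5]
grip_width: 0.0077
grip_force: 51.9
```

```bash
python3 s.py
```

```text
clock 6.525
q [-0.3351  0.6562  1.72   -0.0021  0.7668 -0.1888]
tool_pos [ 0.5533 -0.0756  0.0819]
tool_rot [-2.3759 -2.0546  0.0031]
ft_force [-3.4187 -1.0279  8.5375]
wrist_torque [-0.2769  0.4959  0.268 ]
grip_width 0.0077
grip_force 51.9097
yawx -278.29545096286506
```

Request:
arm_command(claw=[0, 0, 0, 0, 0], xyz=[[0, 0, 0], [0, 0, 0], [0, 0, 0], [0, 0, 0], [0, 0, 0]], turn=[[0, 0, 0], [0, 0, 4], [0, 0, 4], [0, 0, 4], [0, 0, 4]], newtons=30)

```text
clock: 7.15
tool_pos: [0.5533, -0.0756, 0.0819]
tool_rot: [-2.639, -1.705, 0.003]
ft_force: [-2.9, -1.4, 6.8]
grip_width: 0.0077
grip_force: 51.9
```

```bash
cat > t.py <<'E'
from h import *
o=robot.get_obs();r=o['tool_rot']
print('clk %.2f tq %s f %s w %.4f gf %.1f q6 %.1f yawx %.1f pos %s'%(o['clock'],np.round(o['wrist_torque'],3),np.round(o['ft_force'],1),o['grip_width'],o['grip_force'],np.degrees(o['q'][5]),np.degrees(2*np.arctan2(r[1],r[0]))%360,np.round(o['tool_pos'],4)))
E
python3 t.py
```

```text
clk 7.15 tq [-0.257  0.469  0.233] f [-2.9 -1.4  6.8] w 0.0077 gf 51.9 q6 5.1 yawx 65.7 pos [ 0.5533 -0.0756  0.0819]
```

Request:
arm_command(claw=[2.5, 2.5], xyz=[[0, 0, 0], [0, 0, 0]], turn=[[0, 0, 0], [0, 0, 0]], newtons=30)

```text
clock: 7.4
tool_pos: [0.5542, -0.0751, 0.081]
tool_rot: [-2.638, -1.706, -0.0]
ft_force: [0.2, 0.5, -0.5]
grip_width: 0.0253
grip_force: 0.0
```

```bash
python3 t.py
```

```text
clk 7.40 tq [-0.016 -0.033 -0.079] f [ 0.2  0.5 -0.5] w 0.0253 gf 0.0 q6 5.0 yawx 65.8 pos [ 0.5542 -0.0751  0.081 ]
```

Request:
arm_command(claw=[0, 0, 0], xyz=[[0, 0, 0], [0, 0, 0], [0, 0, 0]], turn=[[0, 0, 0], [0, 0, 0], [0, 0, 0]], newtons=30)

```text
clock: 7.78
tool_pos: [0.5536, -0.0749, 0.0811]
tool_rot: [-2.637, -1.705, 0.001]
ft_force: [-1.1, 2.0, 0.8]
grip_width: 0.008
grip_force: 31.8
```

```bash
python3 t.py
```

```text
clk 7.78 tq [0.248 0.157 0.191] f [-1.1  2.   0.8] w 0.0080 gf 31.8 q6 5.0 yawx 65.8 pos [ 0.5536 -0.0749  0.0811]
```

Request:
arm_command(claw=[0, 0, 0, 0, 0], xyz=[[0, 0, 0], [0, 0, 0], [0, 0, 0], [0, 0, 0], [0, 0, 0]], turn=[[0, 0, 4], [0, 0, 4], [0, 0, 4], [0, 0, 4], [0, 0, 4]])

```text
clock: 8.4
tool_pos: [0.5538, -0.0751, 0.0811]
tool_rot: [-2.895, -1.219, 0.001]
ft_force: [-1.1, 1.5, 0.2]
grip_width: 0.0082
grip_force: 32.8
```

```bash
python3 t.py
```

```text
clk 8.40 tq [0.169 0.162 0.234] f [-1.1  1.5  0.2] w 0.0082 gf 32.8 q6 25.2 yawx 45.7 pos [ 0.5538 -0.0751  0.0811]
```

Request:
arm_command(claw=[0, 0, 0, 0, 0], xyz=[[0, 0, 0], [0, 0, 0], [0, 0, 0], [0, 0, 0], [0, 0, 0]], turn=[[0, 0, 5], [0, 0, 5], [0, 0, 5], [0, 0, 5], [0, 0, 5]])

```text
clock: 9.02
tool_pos: [0.5541, -0.0754, 0.0812]
tool_rot: [3.09, 0.563, -0.0]
ft_force: [-0.4, -0.0, 0.0]
grip_width: 0.0083
grip_force: 32.9
```

```bash
python3 t.py
```

```text
clk 9.03 tq [0.013 0.104 0.305] f [-0.4 -0.   0. ] w 0.0083 gf 32.9 q6 50.2 yawx 20.6 pos [ 0.5541 -0.0754  0.0812]
```

Request:
arm_command(claw=[0, 0, 0, 0], xyz=[[0, 0, 0], [0, 0, 0], [0, 0, 0], [0, 0, 0]], turn=[[0, 0, 4], [0, 0, 4], [0, 0, 4], [0, 0, 0]])

```text
clock: 9.52
tool_pos: [0.5541, -0.0756, 0.0812]
tool_rot: [3.132, 0.242, -0.0]
ft_force: [-0.5, -1.1, 0.3]
grip_width: 0.0082
grip_force: 32.3
```

```bash
python3 t.py
```

```text
clk 9.53 tq [-0.189  0.162  0.201] f [-0.5 -1.1  0.3] w 0.0082 gf 32.3 q6 62.0 yawx 8.8 pos [ 0.5541 -0.0756  0.0812]
```

Request:
arm_command(claw=[0, 0, 0, 0, 0], xyz=[[0, 0, 0], [0, 0, 0], [0, 0, 0], [0, 0, 0], [0, 0, 0]], turn=[[0, 0, 4], [0, 0, 4], [0, 0, 4], [0, 0, 4], [0, 0, 4]])

```text
clock: 10.15
tool_pos: [0.5541, -0.0759, 0.0812]
tool_rot: [3.125, -0.308, -0.0]
ft_force: [-1.3, -1.7, -0.6]
grip_width: 0.0082
grip_force: 33.1
```

```bash
python3 t.py
```

```text
clk 10.15 tq [-0.371  0.253  0.28 ] f [-1.3 -1.7 -0.6] w 0.0082 gf 33.1 q6 82.1 yawx 348.8 pos [ 0.5541 -0.0759  0.0812]
```

Request:
arm_command(claw=[0, 0, 0, 0, 0], xyz=[[0, 0, 0], [0, 0, 0], [0, 0, 0], [0, 0, 0], [0, 0, 0]], turn=[[0, 0, 4], [0, 0, 4], [0, 0, 4], [0, 0, 4], [0, 0, 4]])

```text
clock: 10.78
tool_pos: [0.554, -0.0761, 0.0812]
tool_rot: [3.024, -0.845, -0.0]
ft_force: [-1.6, -3.0, -1.5]
grip_width: 0.0082
grip_force: 33.2
```

```bash
python3 t.py
```

```text
clk 10.78 tq [-0.431  0.239  0.341] f [-1.6 -3.  -1.5] w 0.0082 gf 33.2 q6 102.1 yawx 328.8 pos [ 0.554  -0.0761  0.0812]
```

Request:
arm_command(claw=[0, 0, 0, 0, 0], xyz=[[0, 0, 0], [0, 0, 0], [0, 0, 0], [0, 0, 0], [0, 0, 0]], turn=[[0, 0, 4], [0, 0, 4], [0, 0, 4], [0, 0, 4], [0, 0, 0]])

```text
clock: 11.4
tool_pos: [0.5538, -0.0762, 0.0811]
tool_rot: [2.878, -1.254, -0.0]
ft_force: [-1.7, -4.2, -1.5]
grip_width: 0.0083
grip_force: 32.6
```

```bash
python3 t.py; python3 t.py
```

```text
clk 11.40 tq [-0.741  0.417  0.228] f [-1.7 -4.2 -1.5] w 0.0083 gf 32.6 q6 118.0 yawx 312.9 pos [ 0.5538 -0.0762  0.0811]
clk 11.40 tq [-0.741  0.417  0.228] f [-1.7 -4.2 -1.5] w 0.0083 gf 32.6 q6 118.0 yawx 312.9 pos [ 0.5538 -0.0762  0.0811]
```

Request:
arm_command(claw=[0, 0, 0, 0, 0], xyz=[[0, 0, 0], [0, 0, 0], [0, 0, 0], [0, 0, 0], [0, 0, 0]], turn=[[0, 0, 4], [0, 0, 4], [0, 0, 4], [0, 0, 4], [0, 0, 4]])

```text
clock: 12.02
tool_pos: [0.5536, -0.0764, 0.0812]
tool_rot: [2.615, -1.737, -0.0]
ft_force: [-1.9, -5.1, -0.3]
grip_width: 0.0083
grip_force: 33.6
```

```bash
python3 t.py
```

```text
clk 12.03 tq [-0.917  0.503  0.317] f [-1.9 -5.1 -0.3] w 0.0083 gf 33.6 q6 138.1 yawx 292.8 pos [ 0.5536 -0.0764  0.0812]
```

Request:
arm_command(claw=[8.5, 8.5, 8.5, 8.5, 8.5], xyz=[[0, 0, 0], [0, 0, 0], [0, 0, -1], [0, 0, 0], [0, 0, 0]], turn=[[0, 0, 0], [0, 0, 0], [0, 0, 0], [0, 0, -10], [0, 0, -10]])

```text
clock: 12.65
tool_pos: [0.5547, -0.0751, 0.0922]
tool_rot: [-2.882, 1.25, -0.002]
ft_force: [0.3, -0.1, 0.1]
grip_width: 0.085
grip_force: 0.0
```

```bash
python3 t.py
```

```text
clk 12.65 tq [ 0.034  0.004 -0.003] f [ 0.3 -0.1  0.1] w 0.0850 gf 0.0 q6 117.7 yawx 313.1 pos [ 0.5547 -0.0751  0.0922]
```

Request:
arm_command(claw=[8.5, 8.5, 8.5, 8.5, 8.5], xyz=[[0, 0, 0], [0, 0, 0], [0, 0, 0], [0, 0, 0], [0, 0, 0]], turn=[[0, 0, -10], [0, 0, -10], [0, 0, -10], [0, 0, -10], [0, 0, -10]])

```text
clock: 13.28
tool_pos: [0.5546, -0.0751, 0.0921]
tool_rot: [3.14, 0.085, 0.002]
ft_force: [0.2, 0.1, 0.7]
grip_width: 0.085
grip_force: 0.0
```

Request:
arm_command(claw=[8.5, 8.5, 8.5, 8.5, 8.5], xyz=[[0, 0, 0], [0, 0, 0], [0, 0, 0], [0, 0, 0], [0, 0, 0]], turn=[[0, 0, -10], [0, 0, -10], [0, 0, -10], [0, 0, -10], [0, 0, -10]])

```text
clock: 13.9
tool_pos: [0.5547, -0.0751, 0.0921]
tool_rot: [2.81, 1.404, 0.002]
ft_force: [-0.1, -0.7, 0.0]
grip_width: 0.085
grip_force: 0.0
```

Request:
arm_command(claw=[8.5, 8.5, 8.5, 8.5, 8.5], xyz=[[0, 0, 0], [0, 0, 0], [0, 0, 0], [0, 0, 0], [0, 0, 0]], turn=[[0, 0, -10], [0, 0, -10], [0, 0, -10], [0, 0, -10], [0, 0, -10]])

```text
clock: 14.52
tool_pos: [0.5546, -0.0751, 0.0921]
tool_rot: [1.953, 2.46, 0.001]
ft_force: [-0.1, 0.0, -0.2]
grip_width: 0.0849
grip_force: 0.0
```

Request:
arm_command(claw=[8.5, 8.5, 8.5], xyz=[[0, 0, 0], [0, 0, 1], [0, 0, 0]], turn=[[0, 0, -7], [0, 0, 0], [0, 0, 0]])

```text
clock: 14.9
tool_pos: [0.5536, -0.0749, 0.0807]
tool_rot: [-1.809, -2.567, 0.001]
ft_force: [-0.2, -0.4, 0.4]
grip_width: 0.0851
grip_force: 0.0
```

```bash
python3 - <<'E'
exec(open('t.py').read())
c=shot('wrist','w2.png')
E
```

```text
clk 14.90 tq [-0.049 -0.067 -0.04 ] f [-0.2 -0.4  0.4] w 0.0851 gf 0.0 q6 -38.8 yawx 109.7 pos [ 0.5536 -0.0749  0.0807]
```

View pics/w2.png

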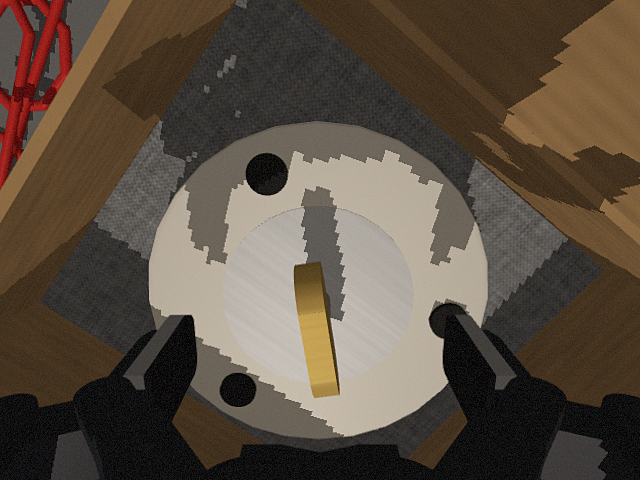

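Request:
arm_command(claw=[8.5, 0, 0, 0, 0], xyz=[[0, 0, 0], [0, 0, 0], [0, 0, 0], [0, 0, 0], [0, 0, 0]], turn=[[0, 0, -6], [0, 0, 0], [0, 0, 0], [0, 0, 0], [0, 0, 0]], newtons=32)

```text
clock: 15.58
tool_pos: [0.5541, -0.0753, 0.0813]
tool_rot: [1.671, 2.66, -0.0]
ft_force: [0.7, -0.4, -0.1]
grip_width: 0.012
grip_force: 0.4
```

```bash
python3 t.py
```

```text
clk 15.57 tq [-0.001  0.1    0.051] f [ 0.7 -0.4 -0.1] w 0.0120 gf 0.4 q6 -44.9 yawx 115.7 pos [ 0.5541 -0.0753  0.0813]
```

Request:
arm_command(claw=[0, 0, 0, 0, 0], xyz=[[0, 0, 0], [0, 0, 0], [0, 0, 0], [0, 0, 0], [0, 0, 0]], turn=[[0, 0, 4], [0, 0, 4], [0, 0, 4], [0, 0, 4], [0, 0, 0]])

```text
clock: 16.2
tool_pos: [0.5533, -0.0756, 0.0814]
tool_rot: [-2.022, -2.403, 0.003]
ft_force: [-2.8, -1.9, 3.2]
grip_width: 0.0083
grip_force: 34.3
```

```bash
python3 t.py
```

```text
clk 16.20 tq [-0.363  0.442  0.26 ] f [-2.8 -1.9  3.2] w 0.0083 gf 34.3 q6 -29.0 yawx 99.9 pos [ 0.5533 -0.0756  0.0814]
```

Request:
arm_command(claw=[0, 0, 0, 0, 0], xyz=[[0, 0, 0], [0, 0, 0], [0, 0, 0], [0, 0, 0], [0, 0, 0]], turn=[[0, 0, 5], [0, 0, 5], [0, 0, 5], [0, 0, 5], [0, 0, 0]])

```text
clock: 16.82
tool_pos: [0.5533, -0.0756, 0.0814]
tool_rot: [-2.408, -2.017, 0.003]
ft_force: [-4.3, -3.2, 3.2]
grip_width: 0.0079
grip_force: 34.4
```

```bash
python3 t.py
```

```text
clk 16.82 tq [-0.47   0.637  0.275] f [-4.3 -3.2  3.2] w 0.0079 gf 34.4 q6 -9.1 yawx 79.9 pos [ 0.5533 -0.0756  0.0814]
```

Request:
arm_command(claw=[0, 0, 0, 0, 0], xyz=[[0, 0, 0], [0, 0, 0], [0, 0, 0], [0, 0, 0], [0, 0, 0]], turn=[[0, 0, 5], [0, 0, 5], [0, 0, 5], [0, 0, 5], [0, 0, 0]])

```text
clock: 17.45
tool_pos: [0.5534, -0.0756, 0.0814]
tool_rot: [-2.721, -1.569, 0.003]
ft_force: [-3.2, -3.3, 4.4]
grip_width: 0.0081
grip_force: 34.5
```

```bash
python3 t.py
```

```text
clk 17.45 tq [-0.595  0.728  0.263] f [-3.2 -3.3  4.4] w 0.0081 gf 34.5 q6 10.9 yawx 59.9 pos [ 0.5534 -0.0756  0.0814]
```

Request:
arm_command(claw=[0, 0, 0, 0, 0], xyz=[[0, 0, 0], [0, 0, 0], [0, 0, 0], [0, 0, 0], [0, 0, 0]], turn=[[0, 0, 5], [0, 0, 5], [0, 0, 5], [0, 0, 5], [0, 0, 0]])

```text
clock: 18.08
tool_pos: [0.5533, -0.0756, 0.0814]
tool_rot: [-2.953, -1.073, 0.003]
ft_force: [-4.5, -3.8, 4.6]
grip_width: 0.0084
grip_force: 34.5
```

```bash
python3 t.py
```

```text
clk 18.07 tq [-0.676  0.717  0.239] f [-4.5 -3.8  4.6] w 0.0084 gf 34.5 q6 30.9 yawx 40.0 pos [ 0.5533 -0.0756  0.0814]
```

Request:
arm_command(claw=[0, 0, 0, 0, 0], xyz=[[0, 0, 0], [0, 0, 0], [0, 0, 0], [0, 0, 0], [0, 0, 0]], turn=[[0, 0, 4], [0, 0, 4], [0, 0, 4], [0, 0, 4], [0, 0, 0]])

```text
clock: 18.7
tool_pos: [0.5533, -0.0756, 0.0814]
tool_rot: [3.073, 0.652, -0.003]
ft_force: [-3.4, -3.4, 4.5]
grip_width: 0.0082
grip_force: 34.7
```

```bash
python3 t.py
```

```text
clk 18.70 tq [-0.596  0.73   0.29 ] f [-3.4 -3.4  4.5] w 0.0082 gf 34.7 q6 46.9 yawx 24.0 pos [ 0.5533 -0.0756  0.0814]
```

Request:
arm_command(claw=[0, 0, 0, 0, 0], xyz=[[0, 0, 0], [0, 0, 0], [0, 0, 0], [0, 0, 0], [0, 0, 0]], turn=[[0, 0, 4], [0, 0, 4], [0, 0, 4], [0, 0, 4], [0, 0, 0]])

```text
clock: 19.32
tool_pos: [0.5533, -0.0756, 0.0815]
tool_rot: [3.132, 0.224, -0.003]
ft_force: [-4.2, -2.8, 4.8]
grip_width: 0.0081
grip_force: 53.7
```

```bash
python3 t.py
```

```text
clk 19.32 tq [-0.581  0.775  0.987] f [-4.2 -2.8  4.8] w 0.0081 gf 53.7 q6 62.8 yawx 8.2 pos [ 0.5533 -0.0756  0.0815]
```

Request:
arm_command(claw=[0, 0, 0, 0], xyz=[[0, 0, 0], [0, 0, 0], [0, 0, 0], [0, 0, 0]], turn=[[0, 0, -4], [0, 0, -4], [0, 0, -3], [0, 0, 0]])

```text
clock: 19.82
tool_pos: [0.5533, -0.0756, 0.0814]
tool_rot: [3.098, 0.519, -0.003]
ft_force: [-3.8, -3.6, 4.2]
grip_width: 0.008
grip_force: 36.2
```

```bash
python3 t.py
```

```text
clk 19.82 tq [-0.654  0.774  0.422] f [-3.8 -3.6  4.2] w 0.0080 gf 36.2 q6 51.8 yawx 19.0 pos [ 0.5533 -0.0756  0.0814]
```

Request:
arm_command(claw=[3, 3, 3, 3, 3], xyz=[[0, 0, 0], [0, 0, 0], [0, 0, -6], [0, 0, -6], [0, 0, -6]], turn=[[0, 0, 0], [0, 0, 0], [0, 0, 0], [0, 0, 0], [0, 0, 0]])

```text
clock: 20.45
tool_pos: [0.5545, -0.0748, 0.2629]
tool_rot: [-3.099, -0.512, -0.002]
ft_force: [2.1, 0.1, -1.7]
grip_width: 0.03
grip_force: 0.0
```

Request:
arm_command(claw=[3, 0, 0, 0, 0], xyz=[[0, 0, -3], [0, 0, 0], [0, 0, 0], [0, 0, 0], [0, 0, 0]], turn=[[0, 0, 9.5], [0, 0, 9.5], [0, 0, 9.5], [0, 0, 9.5], [0, 0, 0]])

```text
clock: 21.08
tool_pos: [0.5544, -0.0749, 0.2912]
tool_rot: [-3.097, 0.521, -0.001]
ft_force: [0.2, -0.3, 0.6]
grip_width: 0.0
grip_force: 0.0
```

Request:
arm_command(claw=[0, 0, 0, 0], xyz=[[0, -5.6, 0], [0, -5.7, 0], [0, -5.7, 0], [0, 0, 0]], turn=[[0, 0, 0], [0, 0, 0], [0, 0, 0], [0, 0, 0]])

```text
clock: 21.58
tool_pos: [0.611, 0.0894, 0.2909]
tool_rot: [-3.098, 0.512, -0.001]
ft_force: [-0.7, 0.0, -0.9]
grip_width: 0.0001
grip_force: 0.0
```

```bash
cat > u.py <<'E'
exec(open('t.py').read())
yw=-.33;d=o['tool_pos'][:2]-[.5542,-.0756]
print('carton xc %.4f yc %.4f z %.4f'%(d@[np.cos(yw),np.sin(yw)],d@[-np.sin(yw),np.cos(yw)],o['tool_pos'][2]))
E
python3 u.py; python3 -c "
from h import *
c=shot('scene','d.png')
c=shot('side','e.png')"
```

```text
clk 21.57 tq [-0.024 -0.002 -0.009] f [-0.7  0.  -0.9] w 0.0001 gf 0.0 q6 106.6 yawx 341.2 pos [0.611  0.0894 0.2909]
carton xc 0.0003 yc 0.1745 z 0.2909
```

View pics/e.png

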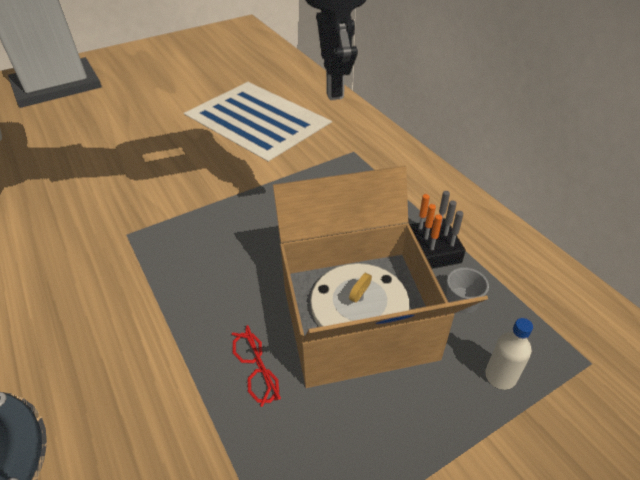

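Request:
arm_command(claw=[0, 0, 0, 0, 0], xyz=[[0, 0, 5], [0, 0, 5], [0, 0, 4.1], [0, 2.5, 0], [0, 2, 0]], turn=[[0, 0, 0], [0, 0, 0], [0, 0, 0], [0, 0, 0], [0, 0, 0]])

```text
clock: 22.3
tool_pos: [0.5947, 0.0406, 0.1499]
tool_rot: [3.097, -0.527, -0.002]
ft_force: [-0.5, 0.1, 0.1]
grip_width: 0.0002
grip_force: 0.0
```

```bash
python3 u.py
```

```text
clk 22.30 tq [ 0.029 -0.035  0.01 ] f [-0.5  0.1  0.1] w 0.0002 gf 0.0 q6 102.5 yawx 340.7 pos [0.5947 0.0406 0.1499]
carton xc 0.0006 yc 0.1231 z 0.1499
```

Request:
arm_command(claw=[0, 0, 0, 0, 0], xyz=[[0, 1.5, 0], [0, 1.5, 0], [0, 1.5, 0], [0, 0.5, 0], [0, 0, 0]], turn=[[0, 0, 0], [0, 0, 0], [0, 0, 0], [0, 0, 0], [0, 0, 0]])

```text
clock: 22.92
tool_pos: [0.5788, -0.0047, 0.1504]
tool_rot: [-3.097, 0.526, -0.0]
ft_force: [0.0, 0.1, -0.2]
grip_width: 0.0
grip_force: 0.0
```

```bash
python3 u.py
```

```text
clk 22.93 tq [0.01  0.025 0.018] f [ 0.   0.1 -0.2] w 0.0000 gf 0.0 q6 97.7 yawx 340.7 pos [ 0.5788 -0.0047  0.1504]
carton xc 0.0003 yc 0.0750 z 0.1504
```

Request:
arm_command(claw=[0, 0, 0, 0, 0], xyz=[[0, 1.2, -0.4], [0, 1.0, 1.2], [0, 0.7, 1.4], [0, 0, 1.3], [0, 0, 0.2]], turn=[[0, 0, 0], [0, 0, 0], [0, 0, 0], [0, 0, 0], [0, 0, 0]])

```text
clock: 23.55
tool_pos: [0.5687, -0.0325, 0.1138]
tool_rot: [3.096, -0.524, -0.003]
ft_force: [-6.0, -2.1, 21.7]
grip_width: 0.0001
grip_force: 10.7
```

```bash
python3 u.py; python3 -c "
from h import *
c=shot('side','f.png')"
```

```text
clk 23.55 tq [-0.243  0.978  0.036] f [-6.  -2.1 21.7] w 0.0001 gf 10.7 q6 94.8 yawx 340.8 pos [ 0.5687 -0.0325  0.1138]
carton xc -0.0003 yc 0.0455 z 0.1138
```

View pics/f.png

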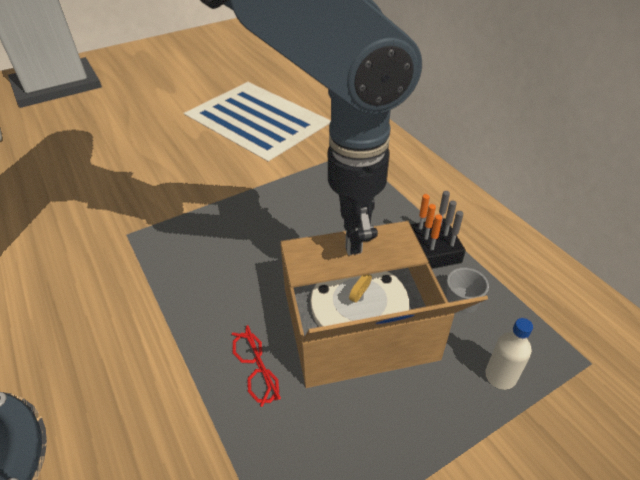

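Request:
arm_command(claw=[0, 0, 0, 0, 0], xyz=[[0, 0, -6], [0, 0, -6], [0, 0, -6], [0, 5.9, 0], [0, 5.9, 0]], turn=[[0, 0, 0], [0, 0, 0], [0, 0, 0], [0, 0, 0], [0, 0, 0]])

```text
clock: 24.22
tool_pos: [0.5304, -0.1437, 0.2934]
tool_rot: [3.098, -0.521, 0.002]
ft_force: [0.2, 0.0, -0.6]
grip_width: 0.0001
grip_force: 0.0
```

Request:
arm_command(claw=[0, 0, 0], xyz=[[0, 5.9, 0], [0, 6, 0], [0, 0, 0]], turn=[[0, 0, 0], [0, 0, 0], [0, 0, 0]])

```text
clock: 24.6
tool_pos: [0.4899, -0.2594, 0.2921]
tool_rot: [3.095, -0.535, -0.002]
ft_force: [0.1, 1.2, -0.3]
grip_width: 0.0004
grip_force: 0.0
```

```bash
python3 u.py
```

```text
clk 24.60 tq [ 0.075 -0.062  0.013] f [ 0.1  1.2 -0.3] w 0.0004 gf 0.0 q6 70.2 yawx 340.4 pos [ 0.4899 -0.2594  0.2921]
carton xc -0.0013 yc -0.1947 z 0.2921
```

Descend 13.7 cm, then push in and over.

Request:
arm_command(claw=[0, 0, 0, 0, 0], xyz=[[0, 0, 5], [0, 0, 5], [0, 0, 3.7], [0, -2, 0], [0, -2, 0]], turn=[[0, 0, 0], [0, 0, 0], [0, 0, 0], [0, 0, 0], [0, 0, 0]])

```text
clock: 25.22
tool_pos: [0.5054, -0.2161, 0.1569]
tool_rot: [-3.097, 0.525, -0.001]
ft_force: [0.6, 0.1, 2.3]
grip_width: -0.0001
grip_force: 0.0
```

Request:
arm_command(claw=[0, 0, 0, 0, 0], xyz=[[0, -1.5, 0], [0, -1.5, 0], [0, -1.5, 0], [0, -1.5, 0], [0, -1.2, 0]], turn=[[0, 0, 0], [0, 0, 0], [0, 0, 0], [0, 0, 0], [0, 0, 0]])

```text
clock: 25.85
tool_pos: [0.5283, -0.149, 0.1564]
tool_rot: [3.097, -0.525, -0.0]
ft_force: [0.3, 0.1, -0.4]
grip_width: -0.0
grip_force: 0.0
```

```bash
python3 u.py
```

```text
clk 25.85 tq [-0.035 -0.011  0.028] f [ 0.3  0.1 -0.4] w -0.0000 gf 0.0 q6 81.8 yawx 340.8 pos [ 0.5283 -0.149   0.1564]
carton xc -0.0007 yc -0.0778 z 0.1564
```

Request:
arm_command(claw=[0, 0, 0, 0, 0], xyz=[[0, -1.8, -0.5], [0, -1.4, 1.1], [0, -1.2, 1.5], [0, -0.3, 1.6], [0, 0, 0.4]], turn=[[0, 0, 0], [0, 0, 0], [0, 0, 0], [0, 0, 0], [0, 0, 0]])

```text
clock: 26.48
tool_pos: [0.5437, -0.1047, 0.1183]
tool_rot: [-3.097, 0.525, 0.001]
ft_force: [-10.5, 6.8, 51.5]
grip_width: 0.0001
grip_force: 25.6
```

```bash
python3 u.py
```

```text
clk 26.48 tq [1.067 1.807 0.014] f [-10.5   6.8  51.5] w 0.0001 gf 25.6 q6 86.7 yawx 340.8 pos [ 0.5437 -0.1047  0.1183]
carton xc -0.0005 yc -0.0309 z 0.1183
```

Request:
arm_command(claw=[0, 0, 0, 0], xyz=[[0, 0, 0], [0, 0, -5], [0, 0, -6], [0, 0, -6]], turn=[[0, 0, 0], [0, 0, 0], [0, 0, 0], [0, 0, 0]])

```text
clock: 26.98
tool_pos: [0.543, -0.1056, 0.2854]
tool_rot: [-3.097, 0.526, 0.004]
ft_force: [0.8, -0.6, -1.1]
grip_width: -0.0001
grip_force: 0.0
```

```bash
python3 u.py; python3 -c "
from h import *
c=shot('side','g.png')"
```

```text
clk 26.98 tq [ 0.031 -0.005 -0.019] f [ 0.8 -0.6 -1.1] w -0.0001 gf 0.0 q6 86.7 yawx 340.7 pos [ 0.543  -0.1056  0.2854]
carton xc -0.0009 yc -0.0320 z 0.2854
```

View pics/g.png

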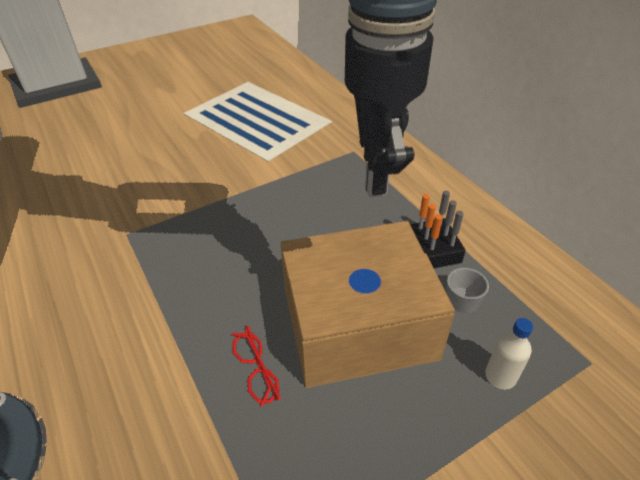

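The side picture shows the carton closed: the blue seal lies on top at about (365, 281), and the glasses, stand, cup and bottle haven't moved.

```bash
python3 -c "
from cell import robot
print(robot.job_done())"
```

```text
the job is handed in; nothing more can be done
None
```

I wound the key to its stop, folded the plain flap flat and then the sealed flap on top, left the other things where they stood, and handed the job in at about 27 s; at the stop the wrist torque reached about 1.0 N m (limit 1.2) before I backed off.

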